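# Press a round steel flask down in the sprung ring cradle and hold it for tacking

### The job

Take the big round flask (the larger of the two necked ones) out of the parts rack and set it upright in the sprung ring cradle on the welding positioner, so that it sits centred in the ring with the springs still up. Then press it straight down, without slamming it, until its round bottom sits firmly on the copper earth block inside the ring, and finish while still holding it pressed down there, upright, ready to be tacked. Leave everything else where it is.

Things in the scene. Friction and masses are not known exactly. Their poses are not given: they have to be found in the camera images.
- flask: the big flask to be welded, one rigid piece of 0.27 to 0.47 kg: steel ball of 80 mm diameter, neck of 26 mm diameter rising 42 mm above the ball (the place to grip), on it a dark hexagon plug 10 mm high, 22 mm across; 132 mm tall in all. It starts upright, neck up, in any one of the rack's three pipe stubs. Origin: lowest point of the ball; z axis runs up the neck
- flask_center (a point): centre of the big flask's ball, 40 mm above its lowest point
- flask_neck (a point): a point on the axis of the big flask's neck, 62 mm above the ball's centre (22 mm above the top of the ball, 20 mm below the top of the neck): a good place to grip
- rack: parts rack, fixed: flat steel bar 70 x 330 x 6 mm (long along its own y) with three upright pipe stubs of 60 mm outer and 52 mm inner diameter, 110 mm apart along y, their rims 31 mm above the bench; a ball sits in each, the big flask's lowest point 21 mm above the bench. Origin: centre of the underside
- positioner: bench welding positioner, fixed: green housing 190 x 170 x 60 mm (foot 210 mm along its own x), on it a round turntable of 190 mm diameter (does not turn), its top 78 mm above the bench, and bolted on that the ring cradle. The cradle's upright axis goes through the positioner's origin, the centre of its underside. Only the ring and its springs move
- ring_top (a point): centre of the upper face of the sprung ring, 131 mm above the bench while the springs are up; moves with the ring. Steel ring, 62 mm inner, 84 mm outer diameter, 10 mm thick, on three guide pins 49 mm from the axis (heads 8 mm above the ring). The big flask's ball rests on the ring's upper inner edge: ball centre 25 mm above this point, lowest point 15 mm below it
- ring (a joint): how far the ring is pressed down, m: 0 with springs up, at most 0.022. Springs push up 9 N at 0 (they carry the flask without giving) plus 0.45 N per mm. The seated big flask meets the copper block at 0.017 to 0.018; there the springs push 17 N, ring and flask weigh 4 to 6 N, so holding takes 11 to 13 N downwards on the flask, and a few newtons more to sit firmly. Let go, it springs up
- earth_block: copper earth block, a fixed upright cylinder of 30 mm diameter and 12 mm height in the middle of the cradle under the ring; its flat top is 98 mm above the bench. Origin: centre of its underside, 86 mm above the bench
- small_flask: the smaller flask, not to be used: steel ball of 64 mm diameter with a neck of 18 mm diameter and a hexagon plug, 98 mm tall in all, standing in another pipe stub of the rack. Origin: lowest point of the ball; its z axis runs up the neck
- bare_shell: a bare steel ball of 76 mm diameter without a neck, lying in the remaining pipe stub of the rack; not to be used. Origin: lowest point of the ball as it starts
- wire_brush: wire brush with a wooden back, 260 x 28 x 31 mm, lying beyond the positioner. Origin: centre of its underside
- chipping_hammer: welder's chipping hammer, 260 mm long, rubber grip, lying on the bench beyond the rack. Origin: middle of its length on the bench
- spray_can: spray can of 53 mm diameter, 150 mm tall, standing at the far side between rack and positioner. Origin: centre of its underside
- g_clamp: G-clamp about 120 mm long, 20 mm thick, lying at the left. Origin: on the bench inside the frame
- pipe_offcut: short pipe offcut of 48 mm diameter, 60 mm tall, standing at the right. Origin: centre of its underside
There are look-alikes about, which are no part of the job. What is shaped like the flask but brown is not meant.

How it is judged:
On the way:
1. the big flask sits upright and centred in the ring, the ring not yet pressed down by half of its way (horizontal distance between flask_center and ring_top below 0.006 m and angle between flask's own z axis and vertical below 0.15 rad and contact force between flask and positioner above 0.8 N and z of flask_center in the frame of ring_top below 0.029 m and value of joint ring below 0.009 m), for 0.2 s.
At the end, for the whole second after the job is handed in: For the whole last second the big flask is held down by the gripper (more than 5 N between fingers and flask): seated in the ring and within 5 mm of the cradle's axis, upright within 7 degrees, ring pressed down more than 15.5 mm, ball bearing on the copper block with more than 1 N, and still (contact force between flask and earth_block above 1 N and value of joint ring above 0.0155 m and horizontal distance between flask_center and earth_block below 0.005 m and z of flask_center in the frame of ring_top below 0.029 m and angle between flask's own z axis and vertical below 0.12 rad and contact force between the fingers and flask above 5 N and linear speed of flask below 0.02 m/s); the arm keeps its last pose, push and grip.
It fails at once if the flask is slammed: more than 80 N on the copper block (contact force between flask and earth_block above 80 N).
It fails at once if another thing on the bench or in the rack is moved by more than 30 mm (distance of any of small_flask, bare_shell, wire_brush, chipping_hammer, spray_can, g_clamp, pipe_offcut from where it was at the start of the episode above 0.03 m).
It also fails if it takes over 45 s, if anything falls off the work surface, if the arm or the gripper's body presses on something with over 40 N, if the wrist force passes 120 N, or if a joint passes its speed limit or range.

### The arm

A 7-joint arm with a two-finger parallel gripper is mounted at the origin on the work surface. World frame = base frame: x ahead of the robot, y to its left, z up, the work surface at z = 0. Lengths are in m, angles in rad, forces in N, time in s.
With the tool pointing down it reaches from about 0.4 to 0.85 m from the base axis. Payload 10.4 kg.
Tool frame: the origin (TCP) lies at the very end of the fingers, on their centre line; the grasp point (between the pads) lies 19 mm behind it; z points along the fingers, y is the line along which they close (so a half turn about z gives the same grasp; the last joint's range is limited). The gripper opens to 85 mm and grips with 20 to 120 N. Pads are 22 mm wide; open, the fingers measure 114 mm over their backs; the gripper's body (76 mm by 85 mm) begins 54 mm behind the grasp point. The pads swing forward as they close: fully open they stand 13 mm farther back than shut.
Start: joints at [-1.292, 0.332, -0.065, 1.46, 0.022, 1.35, -0.088], TCP at [0.186, 0.597, 0.231] pointing down, gripper open.
Joint ranges: [-2.6, 2.6], [-0.5, 2.12], [-1.47, 1.34], [0.16, 2.42], [-1.27, 4.41], [0.06, 2.06], [-2.6, 2.6]. Speed limits (rad/s): [2.22, 2.22, 2.79, 2.79, 3.14, 3.14, 3.14].

### API

Orientations are given as a unit quaternion [x, y, z, w].
In Python, from workcell import * gives the robot as it stands.
- The arm moves only by the tool step_arm, never from a script. Its argument "commands" is one flat list of numbers, 7 for each row, row after row: the finger opening in mm, from 0 to 85.4, then the shift along the world's x, y, z as a fraction of full scale, then the turn, a rotation vector about the world's x, y, z as a fraction of full scale. A call has exactly 10 rows; each row is the pose to reach, as a shift and turn from the pose commanded when the call began, turning the shorter way round; what a row does not reach only later rows make up. Full scale, the value 1, is 0.6 m for a shift and pi rad for a turn. A row lasts 1/8 s, in which the tool goes at most 62.5 mm and 10.7 degrees, less where a joint would pass 70% of its speed; a pose out of reach is approached as far as the arm can. A call with a number of a shift or a turn outside -1 to 1 is refused whole. A call with a gripper value outside its range is refused whole. The fingers move at their own pace and stop on an object; "squeeze" is the grip in N (left out, the last holds). Time passes only in rows, so rows that repeat a pose let the fingers close, or fill a call up. It gives the time, the measured TCP pose, the force, the opening and the grip force at its end, in the units of the state.
- get_obs(): the state, without advancing time (a new reading comes with each control period).
- camera(name): name is "side" or "top"; returns the picture (400x640x3 uint8, red, green, blue); there is no depth.
- camera_params(name): a dict with "mtx" (3x3 intrinsics, pixels), "dist" ([k1, k2, p1, p2, k3] as OpenCV has them; the pictures are not rectified), "extrinsics" (4x4, takes a point from world to camera coordinates). Camera axes: x right, y down, z forward; pixel columns grow to the right and rows downward; lengths in m; the calibration is good to about 2 mm. A picture is of the moment at which its call begins. camera_params takes no time and is no camera call.
- hand_in(): hands the job in; it is judged then, once.
The state is a dict: "clock": time; "joint_pos": joint angles; "joint_velocities": joint speeds; "tau": joint torques, N m; "position": TCP position; "ee_rot": TCP orientation; "ft_force": force on the tool from outside, world axes, zero at the start; "torque": the same for the moment, N m; "grip_width": opening from 0.0 (shut) to 1.0 (fully open); "grasp_force": force on a finger pad.
Only numpy, scipy, OpenCV 4.12 (cv2) and the standard library are available. Lean on these libraries where they do the work, as an engineer would, in place of code of your own. Each camera call takes 0.05 s, during which the arm holds its last target. There are 200 camera calls.

## Working session

There is one attempt and no reset: what is moved stays moved. The work goes in short steps, Python scripts to look and compute and a tool call to move; the robot and the scene stay as the last step left them, time stands still between calls to the robot, and variables do not carry over. Pictures are saved under pics/ and viewed, at most 10 in all, crops included, and the job is handed in when it is done.

Besides the shell and the picture viewer there is one more tool, called after "Call:" as name(argument=value, ...) on one line, values as JSON. step_arm: Moves the arm, as the interface text tells. Its arguments: {"type":"object","properties":{"commands":{"type":"array","items":{"type":"number"}},"squeeze":{"type":"number"}},"required":["commands"]}

```bash
mkdir -p pics
python3 - <<'E'
from workcell import *
import cv2
for n in ("side","top"):
    cv2.imwrite(f"pics/{n}0.png",camera(n)[:,:,::-1]); p=camera_params(n); print(n,p)
o=get_obs();print(o['clock'],o['position'],o['ee_rot'],o['ft_force'])
E
```

```text
side {'mtx': array([[387.5226974 ,   0.        , 314.37187054],
       [  0.        , 387.5226974 , 199.0392945 ],
       [  0.        ,   0.        ,   1.        ]]), 'dist': array([0.002943, 0.      , 0.      , 0.      , 0.      ]), 'extrinsics': array([[ 0.81046946, -0.58539279, -0.02131971, -0.46511768],
       [-0.35575126, -0.46296623, -0.81185178,  0.27695138],
       [ 0.46538187,  0.66556559, -0.58347421,  1.10925604],
       [ 0.        ,  0.        ,  0.        ,  1.        ]])}
top {'mtx': array([[499.36257961,   0.        , 315.45021481],
       [  0.        , 499.36257961, 203.38981587],
       [  0.        ,   0.        ,   1.        ]]), 'dist': array([-0.15233833,  0.        ,  0.        ,  0.        ,  0.        ]), 'extrinsics': array([[ 8.19072557e-03, -9.99966355e-01, -4.48106316e-04,
         1.32191764e-02],
       [-9.98328405e-01, -8.15166833e-03, -5.72184078e-02,
         5.65943606e-01],
       [ 5.72128299e-02,  9.16017540e-04, -9.98361584e-01,
         1.84850418e+00],
       [ 0.00000000e+00,  0.00000000e+00,  0.00000000e+00,
         1.00000000e+00]])}
0.1 [0.18570631 0.59644572 0.23060153] [ 1.50321595e-01  9.88636958e-01 -6.16698995e-04 -5.79899322e-05] [ 0.44072135  0.1488584  -0.04900728]
```

View pics/side0.png

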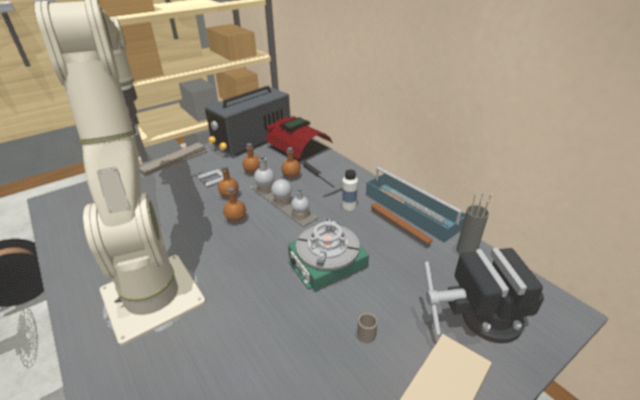

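View pics/top0.png

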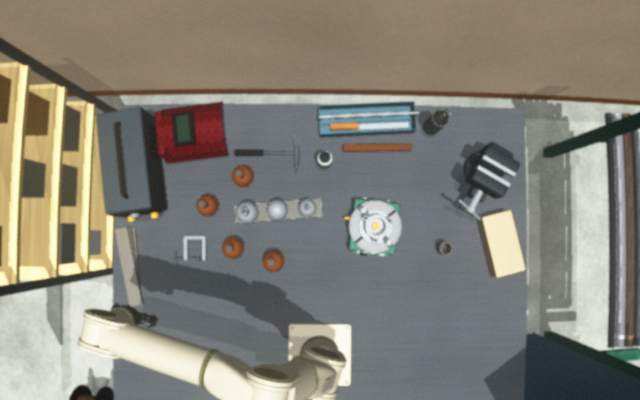

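The side view shows the rack from (264,178) to (300,205), with brown flasks around it and the positioner at (328,245). In the top view the rack balls are at (247,210), (277,209) and (307,206), and the ring is at (375,227). The three grey candidates are necked at (264,175) side, bare at (282,190), and necked at (300,205). I'll enlarge both views to confirm which is which.

Run:
```python
import cv2,numpy as np
s=cv2.imread("pics/side0.png")[140:290,200:380]; t=cv2.imread("pics/top0.png")[160:270,220:420]
a=cv2.resize(s,(480,400),interpolation=cv2.INTER_CUBIC)
cv2.imwrite("pics/cs.png",cv2.resize(s,(720,600),interpolation=cv2.INTER_CUBIC))
cv2.imwrite("pics/ct.png",cv2.resize(t,(800,440),interpolation=cv2.INTER_CUBIC))
```

```text
(no output)
```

View pics/cs.png

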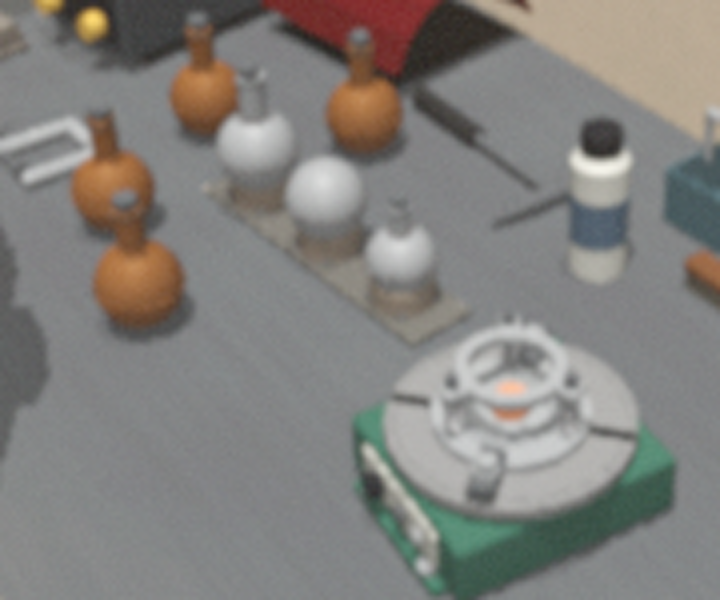

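View pics/ct.png

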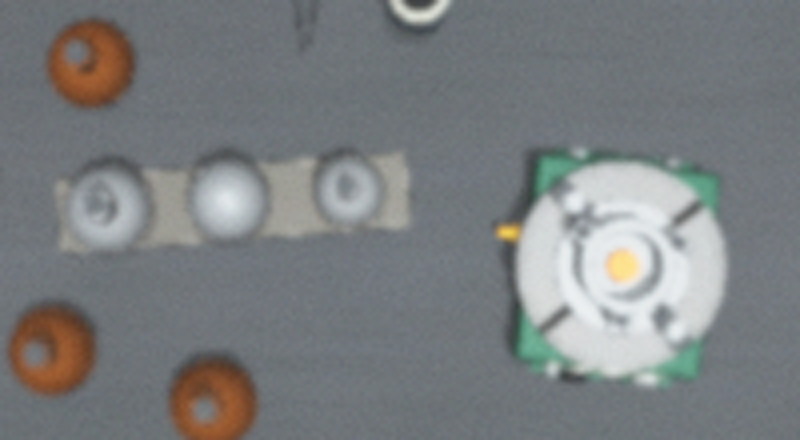

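Three candidates fit: the far-left grey flask (247,210 top / 264,175 side), the small grey one (307,206 / 300,205), and four brown look-alikes. The far-left one is the target: it is steel, sits in a stub, and has the larger ball and wider neck. Next I'll measure it.

```bash
cat > h.py <<'E'
from workcell import *
import cv2,numpy as np
P={n:camera_params(n) for n in("side","top")}
def ray(n,uv):
    p=P[n];E=p["extrinsics"];q=cv2.undistortPoints(np.array([[uv]],float),p["mtx"],p["dist"])[0,0]
    R=E[:3,:3];return -R.T@E[:3,3],R.T@np.array([q[0],q[1],1.])
def plane(n,uv,z):
    c,d=ray(n,uv);return c+d*(z-c[2])/d[2]
def tri(a,b):
    c,d=ray("side",a);e,f=ray("top",b);d/=np.linalg.norm(d);f/=np.linalg.norm(f)
    s=np.linalg.lstsq(np.c_[d,-f],e-c,rcond=None)[0];x,y=c+d*s[0],e+f*s[1];return (x+y)/2,np.linalg.norm(x-y)
def proj(n,X):
    p=P[n];E=p["extrinsics"];return cv2.projectPoints(np.array([X],float),cv2.Rodrigues(E[:3,:3])[0],E[:3,3],p["mtx"],p["dist"])[0][0,0]
def circ(img,c,h,rmin,rmax,k=8):
    x0,y0=int(c[0])-h,int(c[1])-h
    g=cv2.cvtColor(img[y0:y0+2*h,x0:x0+2*h],cv2.COLOR_BGR2GRAY)
    g=cv2.resize(g,None,fx=k,fy=k,interpolation=cv2.INTER_CUBIC)
    r=cv2.HoughCircles(cv2.GaussianBlur(g,(0,0),k/3),cv2.HOUGH_GRADIENT_ALT,1.5,5*k,param1=120,param2=.5,minRadius=int(rmin*k),maxRadius=int(rmax*k))
    return [] if r is None else [((q[0]+.5)/k-.5+x0,(q[1]+.5)/k-.5+y0,q[2]/k) for q in r[0]]
E
python3 - <<'E'
from h import *
t=cv2.imread("pics/top0.png");s=cv2.imread("pics/side0.png")
for nm,a,b,z in(("big",(247,211),(264,176),.061),("bare",(277,209),(281,189),.058),("small",(307,207),(300,204),.053)):
    ct=circ(t,a,20,7,13);cs=circ(s,b,20,7,13)
    print(nm,ct,cs,[plane("top",c[:2],z).round(4) for c in ct],[plane("side",c[:2],z).round(4) for c in cs])
tt=circ(t,(375,227),45,22,32);print("turntable",tt,[plane("top",c[:2],.078).round(4) for c in tt])
rr=circ(t,(375,227),30,8,14);print("ring",rr,[plane("top",c[:2],.131).round(4) for c in rr])
for n,im,c in(("top",t,(375,227)),("side",s,(328,238))):
    m=cv2.inRange(cv2.cvtColor(im,cv2.COLOR_BGR2HSV),(3,70,120),(30,255,255));k=np.zeros_like(m);cv2.circle(k,c,12,255,-1);m&=k
    ys,xs=np.nonzero(m);u=(xs.mean(),ys.mean());print("copper",n,len(xs),u,plane(n,u,.098))
E
```

```text
big [] [] [] []
bare [] [] [] []
small [] [] [] []
turntable [] []
ring [] []
copper top 44 (np.float64(375.0681818181818), np.float64(225.95454545454547)) [ 0.48219061 -0.19569358  0.098     ]
copper side 23 (np.float64(327.04347826086956), np.float64(240.82608695652175)) [ 0.47519753 -0.20374611  0.098     ]
```

Run:
```python
from h import *
t=cv2.imread("pics/top0.png");s=cv2.imread("pics/side0.png")
def circ2(img,c,h,rmin,rmax,k=8):
    x0,y0=int(c[0])-h,int(c[1])-h
    g=cv2.cvtColor(img[y0:y0+2*h,x0:x0+2*h],cv2.COLOR_BGR2GRAY)
    g=cv2.GaussianBlur(cv2.resize(g,None,fx=k,fy=k,interpolation=cv2.INTER_CUBIC),(0,0),3)
    r=cv2.HoughCircles(g,cv2.HOUGH_GRADIENT,2,100,param1=40,param2=15,minRadius=int(rmin*k),maxRadius=int(rmax*k))
    return [] if r is None else [((q[0]+.5)/k-.5+x0,(q[1]+.5)/k-.5+y0,q[2]/k) for q in r[0][:2]]
for nm,a,b,z in(("big",(247,211),(264,176),.061),("bare",(277,209),(281,189),.058),("small",(307,207),(300,204),.053)):
    for n,im,c in(("top",t,a),("side",s,b)):
        for q in circ2(im,c,16,7.5,12.5): print(nm,n,np.round(q,2),plane(n,q[:2],z).round(4))
for q in circ2(t,(375,227),42,24,30): print("tt",np.round(q,2),plane("top",q[:2],.078).round(4))
for q in circ2(t,(375,226),20,8,13): print("ring",np.round(q,2),plane("top",q[:2],.131).round(4))
g=cv2.cvtColor(t,cv2.COLOR_BGR2HSV)
# bright turntable
m=cv2.inRange(g,(0,0,140),(180,60,255))[185:270,335:415]
cs=max(cv2.findContours(m,0,1)[0],key=cv2.contourArea);c,r=cv2.minEnclosingCircle(cs);e=cv2.fitEllipse(cv2.convexHull(cs))
print(c,r,e,plane("top",(e[0][0]+335,e[0][1]+185),.078))
```

```text
big side [264.19 177.19  11.  ] [0.5291 0.2671 0.061 ]
big side [279.44 187.44   7.92] [0.5386 0.1703 0.061 ]
bare side [281.19 187.44   9.42] [0.546  0.1703 0.058 ]
small side [302.44 204.19  11.7 ] [0.5532 0.0411 0.053 ]
tt [374.44 225.94  26.28] [ 0.4825 -0.1958  0.078 ]
tt [358.44 227.19  26.5 ] [ 0.4776 -0.1379  0.078 ]
ring [373.94 226.19  11.2 ] [ 0.4809 -0.1878  0.131 ]
ring [393.44 223.69  10.9 ] [ 0.4901 -0.2565  0.131 ]
(38.42938995361328, 42.02383804321289) 31.58551025390625 ((39.778106689453125, 43.04917907714844), (52.68952941894531, 62.26151657104492), 15.780134201049805) [ 0.47488553 -0.19704584  0.078     ]
```

Run:
```python
from h import *
f=lambda x,y:(220+(x+.5)/4-.5,160+(y+.5)/4-.5)
g=lambda x,y:(200+(x+.5)/4-.5,140+(y+.5)/4-.5)
print([plane("top",f(*a),z).round(4) for a,z in(((108,205),.061),((229,196),.058),((348,188),.053))])
print([plane("side",g(*a),z).round(4) for a,z in(((256,146),.061),((326,194),.058),((400,256),.053))])
print([tri(g(*a),f(*b)) for a,b in(((256,146),(108,205)),((326,194),(229,196)),((400,256),(348,188)))])
print("ring proj top",proj("top",[.482,-.196,.131]),"side",proj("side",[.482,-.196,.131]))
print("ring crop side centre",g(512,364),plane("side",g(512,364),.131))
o=get_obs();print(o['position'],o['ee_rot'])
```

```text
[array([0.5338, 0.2689, 0.061 ]), array([0.5431, 0.1585, 0.058 ]), array([0.5516, 0.05  , 0.053 ])]
[array([0.5312, 0.2751, 0.061 ]), array([0.5434, 0.1665, 0.058 ]), array([0.5472, 0.0499, 0.053 ])]
[(array([0.53141633, 0.26972612, 0.06385181]), np.float64(0.005143900353477541)), (array([0.54127769, 0.15900696, 0.06308289]), np.float64(0.003684657470588854)), (array([0.55006966, 0.05099427, 0.05127998]), np.float64(0.003730941267882452))]
ring proj top [376.27152843 225.89477529] side [327.26088058 229.95007301]
ring crop side centre (327.625, 230.625) [ 0.48100707 -0.19903791  0.131     ]
[0.18570631 0.59644572 0.23060153] [ 1.50321595e-01  9.88636958e-01 -6.16698995e-04 -5.79899322e-05]
```

The big flask is at about (0.532, 0.271) and the ring at about (0.482, -0.197). I'll move above the flask.

Call:
step_arm(commands=[85,0.05,-0.047,0.005,0,0,0,85,0.12,-0.113,0.015,0,0,0,85,0.2,-0.188,0.015,0,0,0,85,0.28,-0.263,0.015,0,0,0,85,0.35,-0.33,0.015,0,0,0,85,0.42,-0.395,0.015,0,0,0,85,0.49,-0.46,0.015,0,0,0,85,0.54,-0.508,0.015,0,0,0,85,0.577,-0.543,0.015,0,0,0,85,0.577,-0.543,0.015,0,0,0], squeeze=40)

```text
clock: 1.35
position: [0.5335, 0.2682, 0.2398]
ee_rot: [0.153, 0.988, -0.001, 0.0]
ft_force: [-0.3, 0.1, -0.2]
grip_width: 0.992
grasp_force: 0.0
```

Run:
```python
from h import *
o=get_obs();print(o['clock'],o['position'],o['ee_rot'])
s=camera("side")[:,:,::-1];t=camera("top")[:,:,::-1]
print(proj("side",o['position']),proj("top",o['position']))
a=cv2.resize(s[110:210,220:320],(600,600),interpolation=cv2.INTER_CUBIC);cv2.imwrite("pics/s1.png",a)
```

```text
1.35 [0.53346899 0.26824242 0.23982696] [ 1.52534765e-01  9.88297857e-01 -6.99201794e-04  5.28110242e-05]
[260.26654288 134.71116943] [239.36456405 208.68685277]
```

View pics/s1.png

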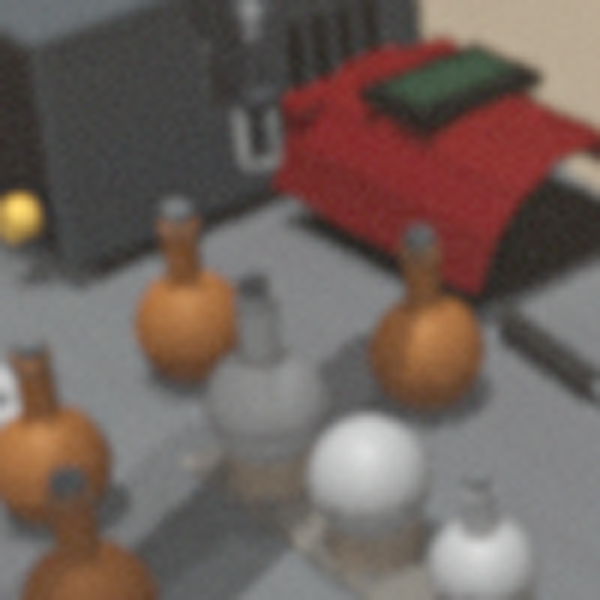

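The crop shows the dark plug at about side pixel (262.5,157.5), with the neck below it, and the near finger hanging above at (263,137). I'll check the neck position against the TCP.

Run:
```python
from h import *
print(plane("side",(262.4,157),.148),plane("side",(263.5,164.5),.125))
for X in([.532,.271,.148],[.532,.271,.125],[.532,.271,.061]):print(proj("side",X))
print(220+265/6,110+400/6)
```

```text
[0.53238648 0.26929496 0.148     ] [0.5258418  0.25410537 0.125     ]
[262.08386933 156.85349977]
[262.69335826 162.18265183]
[264.33165806 176.50967524]
264.1666666666667 176.66666666666669
```

Call:
step_arm(commands=[85,0,0,-0.04,0,0,0,85,0,0,-0.09,0,0,0,85,0,0,-0.14,0,0,0,85,0,0,-0.18,0,0,0,85,0,0,-0.205,0,0,0,85,0,0,-0.223,0,0,0,85,0,0,-0.223,0,0,0,20,0,0,-0.223,0,0,0,10,0,0,-0.223,0,0,0,10,0,0,-0.223,0,0,0], squeeze=50)

```text
clock: 2.7
position: [0.5322, 0.2711, 0.107]
ee_rot: [0.15, 0.989, 0.0, 0.0]
ft_force: [0.4, 0.3, 0.9]
grip_width: 0.373
grasp_force: 0.0
```

Call:
step_arm(commands=[10,0,0,0,0,0,0,10,0,0,0,0,0,0,10,0,0,0,0,0,0,10,0,0,0,0,0,0,10,0,0,0.01,0,0,0,10,0,0,0.03,0,0,0,10,0,0,0.07,0,0,0,10,0,0,0.13,0,0,0,10,0,0,0.2,0,0,0,10,0,0,0.25,0,0,0], squeeze=60)

```text
clock: 3.95
position: [0.5321, 0.2712, 0.2591]
ee_rot: [0.15, 0.989, 0.001, 0.001]
ft_force: [0.2, 0.9, -4.1]
grip_width: 0.289
grasp_force: 59.2
```

Call:
step_arm(commands=[10,-0.003,-0.03,0.04,0,0,0,10,-0.01,-0.1,0.067,0,0,0,10,-0.02,-0.19,0.067,0,0,0,10,-0.03,-0.28,0.067,0,0,0,10,-0.04,-0.38,0.067,0,0,0,10,-0.051,-0.48,0.067,0,0,0,10,-0.062,-0.58,0.067,0,0,0,10,-0.072,-0.67,0.067,0,0,0,10,-0.08,-0.74,0.067,0,0,0,10,-0.083,-0.78,0.067,0,0,0])

```text
clock: 5.2
position: [0.4813, -0.1995, 0.2975]
ee_rot: [0.152, 0.988, 0.0, 0.0]
ft_force: [0.4, 0.8, -4.7]
grip_width: 0.287
grasp_force: 59.4
```

Run:
```python
from h import *
camera("top")
s=camera("side")[:,:,::-1];o=get_obs();print(o['clock'],o['position'],o['ee_rot'],o['ft_force'],o['grasp_force'])
p=o['position'];print(proj("side",p),proj("side",p+[0,0,-.045]))
cv2.imwrite("pics/s2.png",cv2.resize(s[150:270,270:390],(600,600),interpolation=cv2.INTER_CUBIC))
```

```text
5.3 [ 0.48117802 -0.20015851  0.29740334] [ 1.52687639e-01  9.88274389e-01 -2.85479026e-04  3.67133044e-04] [-0.47276212  0.09130784 -4.3814229 ] 59.6711128950119
[327.8475972  182.80150045] [327.86459406 196.6554019 ]
```

View pics/s2.png

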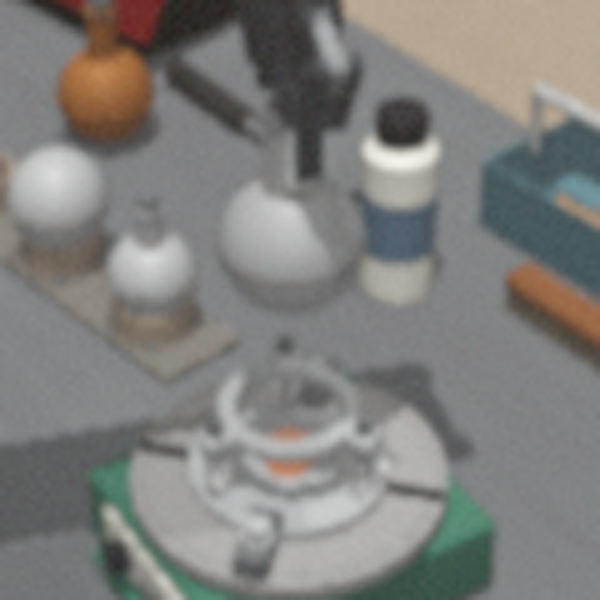

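The flask hangs upright, with its ball centre at about (327.9,197.6) as predicted from the TCP. The ring centre is at about (327.3,229.7), matching (0.482,-0.197). I'll lower to just above the seat.

Call:
step_arm(commands=[10,0,0.001,-0.02,0,0,0,10,0,0.001,-0.05,0,0,0,10,0,0.001,-0.085,0,0,0,10,0,0.001,-0.11,0,0,0,10,0,0.001,-0.13,0,0,0,10,0,0.001,-0.14,0,0,0,10,0,0.001,-0.147,0,0,0,10,0,0.001,-0.152,0,0,0,10,0,0.001,-0.152,0,0,0,10,0,0.001,-0.152,0,0,0])

```text
clock: 6.55
position: [0.4823, -0.1965, 0.2058]
ee_rot: [0.15, 0.989, 0.0, 0.0]
ft_force: [0.9, 0.4, -3.4]
grip_width: 0.292
grasp_force: 59.7
```

Run:
```python
from h import *
s=camera("side")[:,:,::-1];o=get_obs();print(o['clock'],o['position'],o['ee_rot'],o['ft_force'],o['torque'],o['grasp_force'])
p=o['position'];print(proj("side",p),proj("side",p+[0,0,-.046]))
cv2.imwrite("pics/s3.png",cv2.resize(s[190:270,280:380],(750,600),interpolation=cv2.INTER_CUBIC))
```

```text
6.6 [ 0.48231345 -0.19651301  0.20581238] [1.50352760e-01 9.88632384e-01 3.26980039e-05 2.37955641e-04] [-0.53365422 -0.71013373 -3.4901453 ] [0.03201821 0.03343325 0.02431449] 59.66712534427643
[327.41014792 209.50994146] [327.4373865  222.29868067]
```

View pics/s3.png

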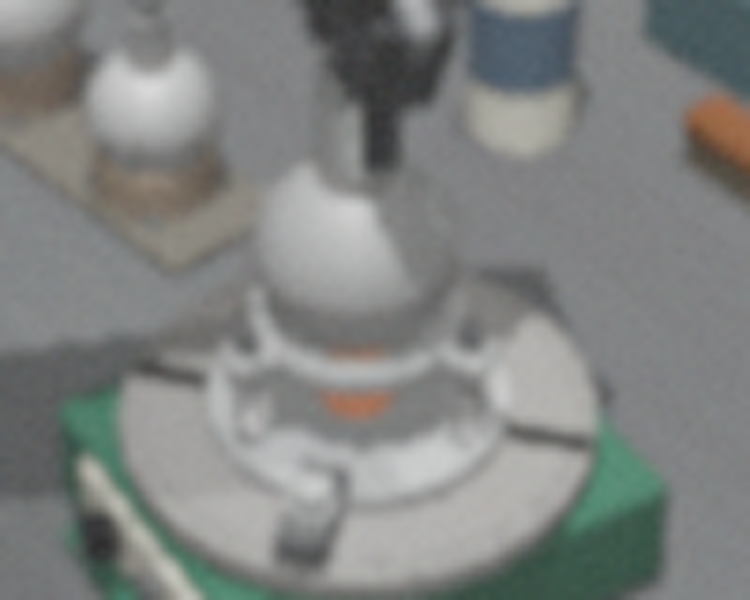

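The ball is just above the ring and looks centred: ball at about (327.5,222), ring at about (327,230). I'll lower the last few millimetres.

Call:
step_arm(commands=[10,0,0,-0.001,0,0,0,10,0,0,-0.002,0,0,0,10,0,0,-0.003,0,0,0,10,0,0,-0.004,0,0,0,10,0,0,-0.005,0,0,0,10,0,0,-0.006,0,0,0,10,0,0,-0.007,0,0,0,10,0,0,-0.008,0,0,0,10,0,0,-0.008,0,0,0,10,0,0,-0.008,0,0,0])

```text
clock: 7.85
position: [0.4827, -0.1963, 0.2012]
ee_rot: [0.15, 0.989, 0.0, 0.001]
ft_force: [2.8, 2.4, 3.6]
grip_width: 0.283
grasp_force: 60.3
```

The seat is loaded at about 7 N, and lateral forces push towards +x and +y. I'll ease that way.

Call:
step_arm(commands=[10,0.001,0.0005,0,0,0,0,10,0.0015,0.001,0,0,0,0,10,0.0025,0.002,0,0,0,0,10,0.0025,0.002,0,0,0,0,10,0.0025,0.002,0,0,0,0,10,0.0025,0.002,0,0,0,0,10,0.0025,0.002,0,0,0,0,10,0.0025,0.002,0,0,0,0,10,0.0025,0.002,0,0,0,0,10,0.0025,0.002,0,0,0,0])

```text
clock: 9.1
position: [0.4835, -0.1956, 0.2007]
ee_rot: [0.15, 0.989, -0.0, -0.0]
ft_force: [0.3, -4.6, 3.3]
grip_width: 0.287
grasp_force: 60.7
```

Call:
step_arm(commands=[10,0,-0.0012,0,0,0,0,10,0,-0.0012,0,0,0,0,10,0,-0.0012,0,0,0,0,10,0,-0.0012,-0.003,0,0,0,10,0,-0.0012,-0.006,0,0,0,10,0,-0.0012,-0.009,0,0,0,10,0,-0.0012,-0.012,0,0,0,10,0,-0.0012,-0.015,0,0,0,10,0,-0.0012,-0.015,0,0,0,10,0,-0.0012,-0.015,0,0,0])

```text
clock: 10.35
position: [0.4838, -0.1958, 0.192]
ee_rot: [0.15, 0.989, 0.0, 0.0]
ft_force: [-2.0, -2.1, 8.8]
grip_width: 0.289
grasp_force: 61.2
```

Call:
step_arm(commands=[10,0,0,-0.001,0,0,0,10,-0.0005,-0.0005,-0.003,0,0,0,10,-0.0005,-0.0005,-0.005,0,0,0,10,-0.0005,-0.0005,-0.007,0,0,0,10,-0.0005,-0.0005,-0.009,0,0,0,10,-0.0005,-0.0005,-0.01,0,0,0,10,-0.0005,-0.0005,-0.011,0,0,0,10,-0.0005,-0.0005,-0.011,0,0,0,10,-0.0005,-0.0005,-0.011,0,0,0,10,-0.0005,-0.0005,-0.011,0,0,0])

```text
clock: 11.6
position: [0.4838, -0.196, 0.1858]
ee_rot: [0.15, 0.989, 0.0, 0.0]
ft_force: [-1.1, -1.1, 10.4]
grip_width: 0.292
grasp_force: 61.2
```

Call:
step_arm(commands=[10,0,0,-0.0005,0,0,0,10,0,0,-0.001,0,0,0,10,0,0,-0.0015,0,0,0,10,0,0,-0.002,0,0,0,10,0,0,-0.0025,0,0,0,10,0,0,-0.003,0,0,0,10,0,0,-0.0035,0,0,0,10,0,0,-0.0035,0,0,0,10,0,0,-0.0035,0,0,0,10,0,0,-0.0035,0,0,0])

```text
clock: 12.85
position: [0.4839, -0.196, 0.1838]
ee_rot: [0.15, 0.989, 0.0, 0.001]
ft_force: [-0.7, -0.8, 11.5]
grip_width: 0.29
grasp_force: 61.5
```

Call:
step_arm(commands=[10,0,0,-0.0005,0,0,0,10,0,0,-0.001,0,0,0,10,0,0,-0.0015,0,0,0,10,0,0,-0.002,0,0,0,10,0,0,-0.0025,0,0,0,10,0,0,-0.0025,0,0,0,10,0,0,-0.0025,0,0,0,10,0,0,-0.0025,0,0,0,10,0,0,-0.0025,0,0,0,10,0,0,-0.0025,0,0,0])

```text
clock: 14.1
position: [0.4843, -0.1962, 0.1835]
ee_rot: [0.15, 0.989, 0.001, 0.001]
ft_force: [-4.7, 0.4, 23.8]
grip_width: 0.285
grasp_force: 62.5
```

The force rose by about 12 N while z stopped, so the flask is bearing on the block. I'll relieve the side load, hold, and verify.

Call:
step_arm(commands=[10,-0.0008,0,0,0,0,0,10,-0.0008,0,0,0,0,0,10,-0.0008,0,0,0,0,0,10,-0.0008,0,0,0,0,0,10,-0.0008,0,0,0,0,0,10,-0.0008,0,0,0,0,0,10,-0.0008,0,0,0,0,0,10,-0.0008,0,0,0,0,0,10,-0.0008,0,0,0,0,0,10,-0.0008,0,0,0,0,0])

```text
clock: 15.35
position: [0.484, -0.1961, 0.1835]
ee_rot: [0.15, 0.989, 0.001, 0.001]
ft_force: [-3.5, 0.3, 21.9]
grip_width: 0.292
grasp_force: 62.5
```

Run:
```python
from h import *
s=camera("side")[:,:,::-1];o=get_obs();print(o['clock'],o['position'],o['ee_rot'],o['ft_force'],o['grasp_force'])
cv2.imwrite("pics/s4.png",cv2.resize(s[190:270,280:380],(750,600),interpolation=cv2.INTER_CUBIC))
```

```text
15.4 [ 0.48407527 -0.19611803  0.18355391] [1.50177819e-01 9.88657700e-01 5.62447181e-04 1.50318291e-03] [-3.5418347   0.2063883  21.70357671] 62.50497221946716
```

View pics/s4.png

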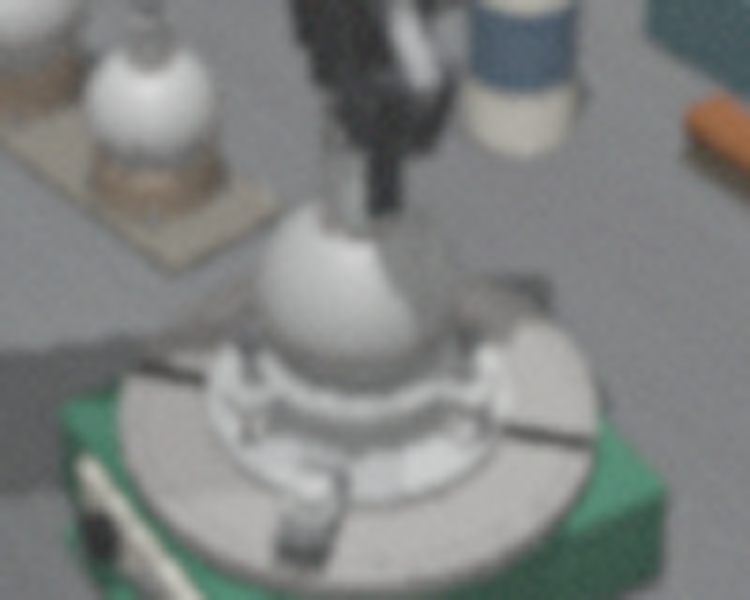

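The ring is pressed low on the cradle (front edge at about crop (360,400)). The flask is upright and seated in it, still gripped, and the load is steady at 22 N.

```bash
python3 -c "
from workcell import *
print(hand_in())"
```

```text
the job is handed in; nothing more can be done
None
```

The big flask is in the ring cradle, upright and pressed down onto the copper block. The gripper still holds it with about 22 N measured downward push. I handed the job in at about 15.4 s of the 45 s; no verdict came back.

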